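# Make the flatbed scanner ready to be carried

### The arm

A 6-joint arm with a two-finger parallel gripper is mounted at the origin on the work surface. World frame = base frame: x ahead of the robot, y to its left, z up, the work surface at z = 0. Lengths are in m, angles in rad, forces in N, time in s.
With the tool pointing down it reaches from about 0.3 to 0.75 m from the base axis. Payload 8.5 kg.
Tool frame: the origin (TCP) lies on the mounting face of the last link; the fingertips stand 166 mm ahead of it and the grasp point (between the pads) lies r.grip_point_offset ahead of it (r.grip_point_offset is the distance from the TCP to the grasp point, in m); z points along the fingers, y is the direction in which the jaws open and shut (so a half turn about z gives the same grasp; the last joint's range is limited). The gripper opens to 88 mm and grips with 3 to 60 N. Pads are 18 mm wide; open, the fingers measure 123 mm over their backs; the gripper's body (75 mm by 187 mm) begins 45 mm behind the grasp point.
Start: joints at [-1.38, 0.381, 1.297, -0, 1.464, -0.215], TCP at [0.217, -0.505, 0.405] pointing down, gripper open.
Joint ranges: [-3.11, 3.11], [-0.89, 2.33], [0.22, 2.48], [-1.42, 4.56], [0.17, 2.85], [-2.88, 2.88]. Speed limits (rad/s): [2.39, 2.39, 3.14, 3.14, 3.14, 3.14].

### API

Orientations are given as a unit quaternion [w, x, y, z].
In Python, from bench import r gives the robot as it stands. The module is installed in compiled form; this text tells all that it offers.
- The arm moves only by the shell command python3 -m crank 'ROWS' [FORCE]. ROWS is JSON, a list of rows, each a list of 7 numbers: the shift along the tool's x, y, z in mm, then the turn, a rotation vector about the tool's x, y, z in degrees, then the finger opening in mm, from 0 to 88.1. A call has 1 to 20 rows; each row shifts and turns the pose as measured when the row begins, along the tool's axes as they then stand; what a row does not reach is not made up. A row lasts 1/8 s, in which the tool goes at most 62.5 mm and 10.7 degrees, less where a joint would pass 70% of its speed; a pose out of reach is approached as far as the arm can. A call with a gripper value outside its range is refused whole. The fingers move at their own pace and stop on an object; FORCE is the grip in N (left out, the last holds). Time passes only in rows, so rows that do not move let the fingers close. It gives the time, the measured TCP pose, the force and the opening at its end, in the units of the state.
- r.read_state(): the state, without advancing time (a new reading comes with each control period).
- r.get_image(name): name is "scene" or "top"; returns a dict with "img" (384x512x3 uint8, blue, green, red), "z_map" (384x512 float32, m along the optical axis (not along the pixel's ray), 0 where there is no reading), "K" (3x3 intrinsics, pixels), "k1" (the pictures are not rectified: a ray, as slopes to the right and down, at radius r is drawn at 1 + k1 r^2 times it, then the intrinsics apply), "cam_to_world" (4x4, takes a point from camera to world coordinates). Camera axes: x right, y up, looking along -z (the intrinsics and any distortion apply to the point x, -y, -z); pixel columns grow to the right and rows downward; lengths in m; the calibration is good to about 2 mm. A picture is of the moment at which its call begins.
- r.finish_job(): hands the job in, once; it reports no verdict.
The state is a dict: "clock": time; "q": joint angles; "joint_velocities": joint speeds; "tau": joint torques, N m; "tcp_pos": TCP position; "eef_rot": TCP orientation; "wrist_force": force on the tool from outside, world axes, zero at the start; "ft_torque": the same for the moment, N m; "width": opening from 0.0 (shut) to 1.0 (fully open).
Only numpy, scipy, OpenCV 4.12 (cv2) and the standard library are available. Lean on these libraries where they do the work, as an engineer would, in place of code of your own. Each camera call takes 0.05 s, during which the arm holds its last target. There are 200 camera calls.

### The job

The little flatbed scanner on the office desk is to be carried to another room. First lower its open lid gently all the way down onto the glass, without letting it drop or bearing hard on the glass; then slide the transport lock on its right fully home to its rear end stop and let go. Leave the other things on the desk where they are.

Things in the scene. Friction and masses are not known exactly. Their poses are not given: they have to be found in the camera images.
- scanner: Grey flatbed scanner fixed on the desk, turned up to 15 degrees. Origin on the desk; own x runs from its front (robot side) to the rear, y to its left, z up. 200 mm deep (x -85 to 115), 375 wide (y -235 to 140), flat top at z 58, rim round the glass up to z 64.
- lid_hinge (a point): A point on the lid's hinge axis, midway: scanner frame (100, 0, 70) mm. The axis is parallel to the scanner's y. The point turns with the lid.
- lid_grip (a point): Centre of the lid's grip: black roller, 22 mm dia, 34 long along scanner y, on a neck 20 wide, 12 thick, 35 mm beyond the lid's edge; lid frame (-220, 0, 9) mm from the hinge. Pinched by its flat ends it pivots between the pads as the lid comes down. At angle 0: scanner (-120, 0, 79), in front of the scanner, only desk below. Open: some 290 mm above the desk.
- lid (a joint): Angle a of the white lid (180 x 250 x 22 mm, about 0.5 kg), rad: 0 = flat; down on the glass, its stop, it reads 0 to 0.06 (see platen); starts 1.33 to 1.45, nearly upright. Lid point (-r, 0, h) lies at hinge + (-r cos a + h sin a, 0, r sin a + h cos a), scanner axes. Hinge friction holds it up only near upright; below about 1.0 rad it falls if not held (2 to 4 N at the grip).
- platen: Glass plate, 155 x 215 x 8 mm, lying loose in the scanner's recess, top 66 mm above the desk; origin at the centre of its underside. The lid lands on it with a black presser bar (20 x 200 mm, 145 to 165 mm from the hinge) that stands 4 to 12 mm out of the lid, set differently each time: the lid's stop lies at 0 to 0.06 rad. Over 25 N is too much for the glass.
- lock (a joint): Transport lock: travel of its sliding grip, m. 0 = front end (free), 0.060 = rear end stop (locked), moving towards scanner +x. Starts at 0 to 0.015. Stays where left; takes 2 to 3 N to move.
- lock_top (a point): Centre of the top of the lock's grip: grey block 28 mm across the track (scanner y), 20 along it, 40 tall, top 112 mm above the desk, on a black track 40 wide, 14 high, along scanner x on the right of the scanner's top; scanner frame (-40 + travel, -195, 112) mm. 56 mm free between it and the closed lid's side (lid top at 92).
- lamp: Fixed bar lamp; origin and axes coincide with the scanner's. Bar parallel to the hinge at x 56 to 86, y -180 to 230, z 390 to 408 mm, straight above the raised lid's grip: a gripper pointing down does not fit under it, one tilted about 40 degrees with its body leaning to the scanner's front does. Post (radius 8) at x 75, foot (radius 60, 18 high) at x 90, y 215.
- stapler: Bystander: black stapler, 150 x 36 x 52 mm, loose, in front of the scanner, to the left; origin at the centre of its underside.
- calculator: Bystander: flat grey calculator, 140 x 80 x 18 mm, loose, in front of the scanner, to the right; origin at the centre of its underside.
- pencup: Bystander: empty dark metal pen cup, 76 mm wide, 100 mm tall, loose, right of the transport lock; origin at the centre of its underside.
- mug: Bystander: white mug, 80 mm wide, 90 mm tall, loose, left of the lamp; origin at the centre of its underside.
- tape: Bystander: black desk tape dispenser, 150 x 50 x 79 mm, loose, left of the scanner; origin at the centre of its underside.
- punch: Bystander: dark two-hole punch, 110 x 100 x 55 mm, loose, right of the scanner, near its front corner; origin at the centre of its underside.
- bell: Bystander: small brass desk bell, 68 mm wide, 48 mm tall, loose, behind the scanner; origin at the centre of its underside.

How it is judged:
On the way, in this order (a step that is already met when the one before it is completed fails the run):
1. the lid lies closed on the glass (value of joint lid between -0.02 and 0.075 rad and contact force between lid and platen above 0.3 N), for 0.3 s.
2. the transport lock is at its rear end stop (value of joint lock above 0.057 m), for 0.2 s.
At the end, for the whole second after the job is handed in: The lid lies closed, at rest, with its presser bar bearing on the glass (over 0.3 N), and the transport lock is within 3 mm of its rear end stop (all of step 1 and value of joint lock above 0.057 m and velocity of joint lid between -0.05 and 0.05 rad/s); the robot touches nothing.
It fails at once if the lid comes down fast (over 0.8 rad/s within its last 0.12 rad) (value of joint lid below 0.12 rad and velocity of joint lid below -0.8 rad/s).
It fails at once if the lid strikes or presses the glass with more than 25 N (contact force between lid and platen above 25 N).
It fails at once if another thing on the desk is shifted by more than 30 mm or knocked over (distance of any of stapler, calculator, pencup, mug, tape, punch, bell from where it was at the start of the episode above 0.03 m or angle between any of stapler, calculator, pencup, mug, tape, punch, bell's own z axis and vertical above 0.5 rad).
It also fails if it takes over 72 s, if anything falls off the work surface, if the arm or the gripper's body presses on something with over 40 N, if the wrist force passes 120 N, or if a joint passes its speed limit or range.

## Working session

There is one attempt and no reset: what is moved stays moved. The work goes in short steps, Python scripts to look and compute and a shell command to move; the robot and the scene stay as the last step left them, time stands still between calls to the robot, and variables do not carry over. Pictures are saved under pics/ and viewed, about 8 in all and at most 12, crops included, and the job is handed in when it is done.

```bash
mkdir -p pics; cat > h.py <<'E'
import numpy as np, cv2
from bench import r
from scipy.spatial.transform import Rotation as R
def cloud(d):
    K=np.array(d["K"]);h,w=d["z_map"].shape
    u,v=np.meshgrid(np.arange(w),np.arange(h))
    k1=d["k1"]
    p=cv2.undistortPoints(np.stack([u,v],-1).reshape(-1,1,2).astype(float),K,np.array([k1,0,0,0,0.])).reshape(h,w,2)
    z=d["z_map"].astype(float)
    P=np.stack([p[...,0]*z,-p[...,1]*z,-z,np.ones_like(z)],-1)@np.array(d["cam_to_world"]).T
    P=P[...,:3]; P[z==0]=np.nan
    return P
def state():
    s=r.read_state(); return s,np.array(s["tcp_pos"]),R.from_quat(np.array(s["eef_rot"])[[1,2,3,0]])
E
python3 - <<'E'
from h import *
for n in("scene","top"):
    d=r.get_image(n); cv2.imwrite(f"pics/{n}0.png",d["img"]); np.savez(f"{n}0.npz",P=cloud(d),img=d["img"])
    print(n,d["k1"],np.round(d["K"],1).tolist(),np.round(d["cam_to_world"],3).tolist(),(d["z_map"]==0).mean())
s,p,q=state(); print(s,r.grip_point_offset,q.as_matrix().round(3))
E
```

```text
scene -0.09396396749815074 [[398.6, 0.0, 257.4], [0.0, 398.6, 189.9], [0.0, 0.0, 1.0]] [[0.763, -0.555, 0.331, 1.008], [0.646, 0.662, -0.38, -0.501], [-0.008, 0.504, 0.864, 1.285], [0.0, 0.0, 0.0, 1.0]] 0.0037027994791666665
top -0.1275396569857176 [[399.3, 0.0, 251.3], [0.0, 399.3, 194.9], [0.0, 0.0, 1.0]] [[-0.007, 0.988, -0.152, 0.355], [-1.0, -0.009, -0.009, 0.04], [-0.011, 0.152, 0.988, 1.324], [0.0, 0.0, 0.0, 1.0]] 0.0040130615234375
{'clock': 0.1, 'q': array([-1.38031634e+00,  3.81112982e-01,  1.29815082e+00, -3.18173597e-05,
        1.46357001e+00, -2.15284377e-01]), 'joint_velocities': array([ 0.00034099, -0.00017291, -0.00088277, -0.00075762, -0.00140969,
        0.00146567]), 'tau': array([ 4.97857676e-03, -4.38646603e+01, -2.24911541e+01,  7.15531642e-02,
        3.41610052e-02, -7.68717109e-05]), 'tcp_pos': array([ 0.21709182, -0.50529723,  0.40421929]), 'eef_rot': array([-6.20727622e-04,  9.79489373e-01,  2.01494872e-01, -8.11869122e-06]), 'wrist_force': array([0.23097643, 0.44619887, 0.0373182 ]), 'ft_torque': array([ 0.02472102, -0.05871476, -0.0252492 ]), 'width': 0.9972989593354565} 0.1473 [[ 0.919  0.395 -0.   ]
 [ 0.395 -0.919  0.001]
 [ 0.    -0.001 -1.   ]]
```

View pics/scene0.png

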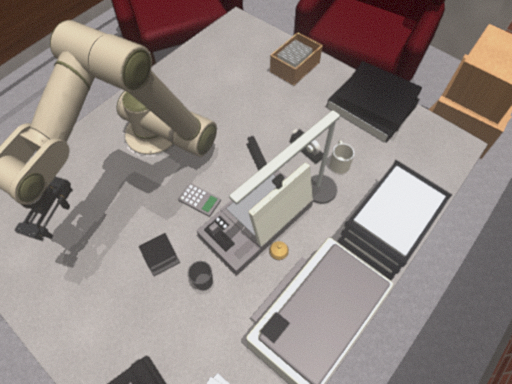

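View pics/top0.png

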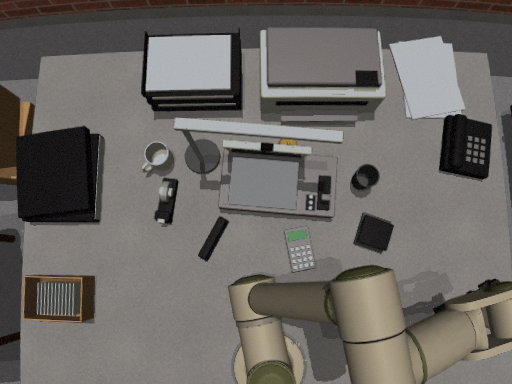

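The top view shows the scanner at about (219–337, 145–217). The lid is upright near row 147 with its black grip at about (266,148), the lamp bar runs from (175,124) to (343,136), and the lock is at (324,185). Next I measure the scanner frame, lock and lid from the depth clouds.

```bash
cat > m.py <<'E'
from h import *
A=np.load("top0.npz");B=np.load("scene0.npz")
P=A["P"];Q=B["P"]
print("desk z",np.nanmedian(P[240:260,170:200,2]),np.nanmedian(Q[300:320,60:100,2]))
def rect(m,P):
    return cv2.minAreaRect((P[m][:,:2]*1000).astype(np.float32))
# lamp bar
for nm,X in(("top",P),("scene",Q)):
    m=(X[...,2]>.395)&(X[...,2]<.42)&(X[...,0]>.4)&(X[...,0]<.95)&(abs(X[...,1])<.4)
    print("lamp",nm,m.sum(),rect(m,X),np.median(X[m],0))
    m=(X[...,2]>.045)&(X[...,2]<.075)&(X[...,0]>.38)&(X[...,0]<.8)&(X[...,1]<.25)&(X[...,1]>-.3)
    m=cv2.morphologyEx(m.astype(np.uint8),cv2.MORPH_OPEN,np.ones((3,3)))
    n,l,st,c=cv2.connectedComponentsWithStats(m); k=1+st[1:,4].argmax(); m=l==k
    rc=rect(m,X); print("body",nm,m.sum(),rc,cv2.boxPoints(rc).round().tolist())
    m=(X[...,2]>.105)&(X[...,2]<.12)&(X[...,0]>.45)&(X[...,0]<.7)&(X[...,1]<-.05)&(X[...,1]>-.22)
    print("lock",nm,m.sum(),rect(m,X),X[m].mean(0),(np.argwhere(m).mean(0)))
E
python3 m.py
```

```text
desk z -0.0009560227629568097 -0.0008575643342980666
lamp top 2202 ((655.7447509765625, 32.911102294921875), (409.42266845703125, 31.923254013061523), 84.48489379882812) [0.65360758 0.0311183  0.4066232 ]
body top 6495 ((593.8131713867188, -35.0517578125), (373.6592102050781, 198.1439971923828), 84.53887176513672) [[477.0, -212.0], [675.0, -230.0], [710.0, 142.0], [513.0, 160.0]]
lock top 55 ((534.6856079101562, -176.08065795898438), (26.214096069335938, 19.13810157775879), 83.12194061279297) [ 0.53477268 -0.17598683  0.11140668] [196.45454545 325.05454545]
lamp scene 1532 ((658.60595703125, 29.8570556640625), (410.5815124511719, 32.91159439086914), 84.46733856201172) [0.65807816 0.00370365 0.40657829]
body scene 2880 ((593.103759765625, -40.35359191894531), (371.7313232421875, 203.54112243652344), 84.95662689208984) [[475.0, -217.0], [678.0, -234.0], [711.0, 136.0], [508.0, 154.0]]
lock scene 111 ((620.213134765625, -134.76406860351562), (217.6187286376953, 54.78549575805664), 36.1990852355957) [ 0.61902142 -0.13109547  0.11171406] [230.6036036  242.56756757]
```

```bash
cat >> h.py <<'E'
O=np.array([.5838,.0135,0]); YAW=np.radians(-5.5)
S=R.from_euler('z',YAW)
def toS(X): return (X-O)@S.as_matrix()*1000      # world m -> scanner mm
def toW(p): return O+S.apply(np.array(p,float)/1000)
def tool(t):                                     # tilt t deg, body leaning to scanner front
    t=np.radians(t);c,s=np.cos(t),np.sin(t)
    return S*R.from_matrix(np.array([[c,0,s],[0,-1,0],[s,0,-c]]))
G=r.grip_point_offset
def tcp(g,t): q=tool(t); return toW(g)-q.apply([0,0,G]),q
def grip(a,ht=70): return np.array([100-220*np.cos(a)+9*np.sin(a),0,ht+220*np.sin(a)+9*np.cos(a)])
def rows(targets,start=None):
    """print tool-frame rows through targets [(grasp scanner mm, tilt)]"""
    if start is None: _,p,q=state()
    else: p,q=tcp(*start)
    for g,t in targets:
        P,Q=tcp(g,t); d=q.inv().apply(P-p)*1000; w=np.degrees((q.inv()*Q).as_rotvec())
        print(np.round(d,1).tolist(),np.round(w,1).tolist()); p,q=P,Q
def show():
    s,p,q=state(); gp=toS(p+q.apply([0,0,G])); z=q.apply([0,0,1])@S.as_matrix(); y=q.apply([0,1,0])@S.as_matrix()
    print("t",round(s["clock"],2),"grasp",gp.round(1),"tilt",np.degrees(np.arctan2(z[0],-z[2])).round(1),"z",z.round(3),"y",y.round(3),"F",(np.array(s["wrist_force"])@S.as_matrix()).round(1),"w",round(s["width"]*88.1,1),"q",np.round(s["q"],2))
E
python3 - <<'E'
from h import *
for n in("top0","scene0"):
    D=np.load(n+".npz");X=toS(D["P"]);I=D["img"].astype(int)
    m=(X[...,2]>110)&(X[...,2]<250)&(abs(X[...,1])<110)&(X[...,0]>30)&(X[...,0]<160)
    x,z=X[m][:,0],X[m][:,2]; f=np.polyfit(z,x,1); 
    for _ in range(5):
        k=abs(np.polyval(f,z)-x)<5; f=np.polyfit(z[k],x[k],1)
    print(n,m.sum(),k.sum(),"angle",np.pi/2+np.arctan(f[0]),"x at z70",np.polyval(f,70))
    m=(X[...,2]>262)&(X[...,2]<330)&(abs(X[...,1])<60)&(X[...,0]>20)&(X[...,0]<130)
    b=m&(I.max(-1)<70)
    print(" grip n",m.sum(),b.sum(),X[b].mean(0),X[b].min(0),X[b].max(0))
_,p,q=state(); print(toS(p), (tool(0).inv()*q).as_rotvec(True))
for a in(1.33,1.39,1.45): print(a,grip(a).round(1))
D=np.load("top0.npz");X=D["P"]
E
```

```text
top0 401 365 angle 1.769869317809479 x at z70 29.641316739629303
 grip n 106 89 [6.01216538e+01 8.65091633e-02 2.94635342e+02] [ 51.74403658 -15.3071413  283.06013376] [ 70.63668568  15.5554131  300.91753563]
scene0 1567 1525 angle 1.3575555208744126 x at z70 122.89265481695399
 grip n 112 50 [ 68.20411387  -5.88718781 286.62266856] [ 59.66551576 -18.74846729 263.13716198] [ 74.2974859    9.2746318  298.98540712]
[-315.29541942 -551.55621543  404.21929417] [ 7.17539459e-02 -4.38783817e-03 -2.87487783e+01]
1.33 [ 56.3   0.  285.8]
1.39 [ 69.3   0.  288. ]
1.45 [ 82.4   0.  289.5]
```

The lid's back face gives a ≈ 1.36 rad, and the roller is seen where that angle predicts, at scanner (62, 0, 287). I'll go to a tilted pre-grasp.

```bash
python3 -m crank '[[0,0,0,0,0,9.6,88],[0,0,0,0,0,9.6,88],[0,0,0,0,0,9.6,88],[19,-50,-6,0,0,0,88],[19,-50,-6,0,0,0,88],[19,-50,-6,0,0,0,88],[19,-50,-6,0,0,0,88],[19,-50,-6,0,0,0,88],[19,-50,-6,0,0,0,88]]' 15 && python3 -c "
from h import *
show()"
```

```text
clock: 1.23
tcp_pos: [0.367, -0.2147, 0.4389]
eef_rot: [-0.004, 0.998, -0.06, -0.001]
wrist_force: [0.8, -1.3, 0.1]
width: 1.003
t 1.23 grasp [-194.4 -246.7  291.6] tilt -0.2 z [-0.003  0.009 -1.   ] y [-0.024 -1.    -0.008] F [ 0.9 -1.2  0.1] w 88.4 q [-0.81  0.13  1.54  0.    1.47  0.88]
```

```bash
python3 -m crank '[[18,-50,-6,0,0,0,88],[18,-50,-6,0,0,0,88],[18,-50,-6,0,0,0,88],[18,-50,-6,0,0,0,88],[18,-47,-6,0,0,0,88],[0,0,0,0,10.5,0,88],[0,0,0,0,10.5,0,88],[0,0,0,0,10.5,0,88],[0,0,0,0,10.5,0,88],[0,0,0,0,0,0,88]]' && python3 -c "
from h import *
show(); g=grip(1.358); z=np.array([.669,0,-.743])
rows([(g-60*z,42)]); d=r.get_image('scene'); cv2.imwrite('pics/s1.png',cv2.resize(d['img'][90:290,150:400],None,fx=3,fy=3))"
```

```text
clock: 2.48
tcp_pos: [0.4893, 0.0322, 0.4694]
eef_rot: [0.016, 0.93, -0.055, 0.362]
wrist_force: [0.0, -1.1, -0.1]
width: 0.999
t 2.48 grasp [  3.8   8.7 360.9] tilt 42.5 z [ 0.676 -0.005 -0.737] y [-0.018 -1.    -0.009] F [ 0.1 -1.1 -0.1] w 88.0 q [-0.19  0.14  1.51  0.08  0.75  1.46]
[-4.7, 9.4, 34.1] [0.3, -0.5, -1.1]
```

View pics/s1.png

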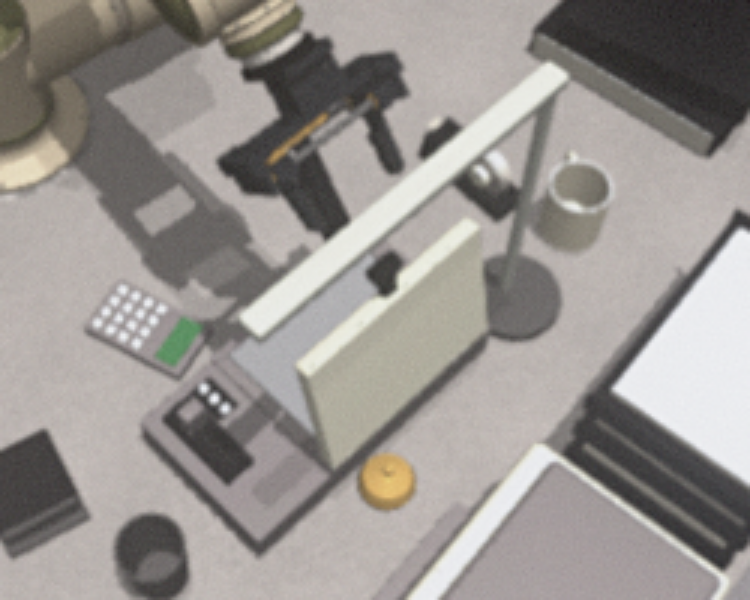

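The crop shows the open fingers at (330,215) and (390,160), on either side of the roller at (383,270), with the lamp bar clear above. I'll go in along the tool axis.

```bash
python3 -m crank '[[-5,9,20,0.3,-0.5,-1,88],[0,0,25,0,0,0,88],[0,0,25,0,0,0,88],[0,0,0,0,0,0,88]]' && python3 -c "
from h import *
show(); g=grip(1.358)
rows([(g,42)])"
```

```text
clock: 3.02
tcp_pos: [0.533, 0.0185, 0.4123]
eef_rot: [0.016, 0.936, -0.045, 0.35]
wrist_force: [-0.3, 0.2, 0.4]
width: 1.0
t 3.02 grasp [4.560e+01 3.000e-01 3.012e+02] tilt 41.0 z [ 0.656  0.002 -0.755] y [-0.    -1.    -0.002] F [-0.3  0.2  0.4] w 88.1 q [-0.2   0.27  1.51  0.11  0.66  1.4 ]
[0.8, 0.1, 21.8] [-0.1, 1.0, -0.1]
```

```bash
python3 -m crank '[[1,0,22,0,1,0,88],[0,0,0,0,0,0,88]]' && python3 -c "
from h import *
show(); g=grip(1.358)
rows([(g,42)])
I=[]
for n in('scene','top'):
    d=r.get_image(n)['img']; I.append(cv2.resize(d[120:240,220:370] if n=='scene' else d[90:210,190:340],None,fx=2.6,fy=2.6))
cv2.imwrite('pics/s2.png',np.hstack(I))"
```

```text
clock: 3.28
tcp_pos: [0.548, 0.0171, 0.3976]
eef_rot: [0.016, 0.933, -0.045, 0.357]
wrist_force: [0.0, 0.4, -0.6]
width: 0.998
t 3.27 grasp [ 62.3   0.5 287.9] tilt 41.9 z [ 0.667  0.002 -0.745] y [ 0.    -1.    -0.002] F [-0.   0.4 -0.6] w 87.9 q [-0.2   0.31  1.5   0.12  0.61  1.4 ]
[-0.9, 0.2, 0.7] [-0.1, 0.1, -0.1]
```

View pics/s2.png

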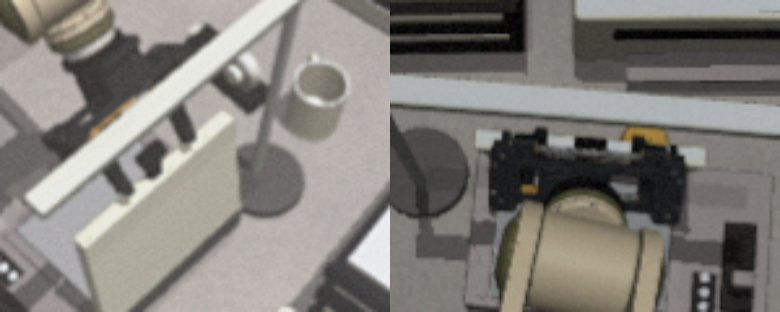

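The roller at (152,158) is midway between the fingers at (118,180) and (185,125). I'll close the gripper.

```bash
python3 -m crank '[[0,0,0,0,0,0,25],[0,0,0,0,0,0,25],[0,0,0,0,0,0,25],[0,0,0,0,0,0,25],[0,0,0,0,0,0,25],[0,0,0,0,0,0,25]]' 15 && python3 -c "
from h import *
show(); a=1.358
for k in range(4): print(np.round(np.linspace(a,0.1,20)[k],3))
A=np.linspace(a,.1,17)
rows([(grip(x),42) for x in A[1:]],(grip(a),42))"
```

```text
clock: 4.12
tcp_pos: [0.5464, 0.0166, 0.4015]
eef_rot: [0.018, 0.932, -0.045, 0.36]
wrist_force: [-1.4, -9.0, 0.1]
width: 0.383
t 4.12 grasp [ 61.4  -0.6 292.4] tilt 42.2 z [ 0.672 -0.001 -0.741] y [-0.    -1.     0.001] F [-0.5 -9.1  0.1] w 33.8 q [-0.2   0.3   1.5   0.12  0.61  1.4 ]
1.358
1.292
1.226
1.159
[-15.0, 0.0, -8.6] [0.0, 0.0, 0.0]
[-15.6, -0.0, -7.4] [0.0, 0.0, 0.0]
[-16.2, 0.0, -6.2] [0.0, 0.0, 0.0]
[-16.6, -0.0, -4.9] [0.0, 0.0, 0.0]
[-16.9, 0.0, -3.6] [0.0, 0.0, 0.0]
[-17.2, 0.0, -2.2] [0.0, 0.0, 0.0]
[-17.3, -0.0, -0.9] [0.0, 0.0, 0.0]
[-17.3, -0.0, 0.5] [0.0, 0.0, 0.0]
[-17.2, 0.0, 1.9] [0.0, 0.0, 0.0]
[-17.0, -0.0, 3.2] [0.0, 0.0, 0.0]
[-16.7, 0.0, 4.5] [0.0, 0.0, 0.0]
[-16.3, -0.0, 5.8] [0.0, 0.0, 0.0]
[-15.8, 0.0, 7.1] [0.0, 0.0, 0.0]
[-15.2, 0.0, 8.3] [0.0, 0.0, 0.0]
[-14.5, -0.0, 9.5] [0.0, 0.0, 0.0]
[-13.7, -0.0, 10.6] [0.0, 0.0, 0.0]
```

```bash
python3 -m crank '[[-15.5,1,-6.5,0,0,0,25],[-16,0,-5.5,0,0,0,25],[-16.5,0,-5,0,0,0,25],[-17,0,-4,0,0,0,25]]' && python3 -c "
from h import *
show(); s,p,q=state(); g=toS(p+q.apply([0,0,G])); 
a=np.arctan2(g[2]-70,100-g[0])-np.arctan2(9,220); print('a',a,'rad',np.hypot(g[2]-70,100-g[0]),'a target',1.358-4*.0786)
A=np.linspace(a,.1,13); T=np.linspace(42,18,13)
rows([(grip(x),t) for x,t in zip(A[1:],T[1:])])"
```

```text
clock: 4.62
tcp_pos: [0.485, 0.0223, 0.3795]
eef_rot: [0.018, 0.927, -0.045, 0.371]
wrist_force: [-2.7, 0.2, 6.0]
width: 0.379
t 4.62 grasp [  2.4  -0.8 272.8] tilt 43.6 z [ 0.69  -0.    -0.724] y [-0. -1.  0.] F [-2.7 -0.   6. ] w 33.4 q [-0.21  0.22  1.69  0.17  0.48  1.33]
a 1.0813759343212463 rad 225.05857744561408 a target 1.0436
[-9.6, -0.7, 0.1] [0.0, -3.6, 0.0]
[-12.7, 0.0, -2.2] [0.0, -2.0, 0.0]
[-12.9, -0.0, -0.1] [-0.0, -2.0, 0.0]
[-12.8, 0.0, 2.0] [0.0, -2.0, 0.0]
[-12.4, -0.0, 4.1] [0.0, -2.0, -0.0]
[-11.8, 0.0, 6.1] [0.0, -2.0, -0.0]
[-11.0, 0.0, 8.0] [-0.0, -2.0, 0.0]
[-10.0, -0.0, 9.9] [0.0, -2.0, 0.0]
[-8.7, 0.0, 11.5] [0.0, -2.0, -0.0]
[-7.3, -0.0, 13.1] [0.0, -2.0, 0.0]
[-5.7, -0.0, 14.4] [-0.0, -2.0, 0.0]
[-4.0, -0.0, 15.6] [0.0, -2.0, -0.0]
```

```bash
python3 -m crank '[[-10,0,1,0,-3.5,0,25],[-13,0,-2,0,-2,0,25],[-13,0,0,0,-2,0,25],[-13,0,2,0,-2,0,25]]' && cat > nx.py <<'E'
from h import *
import sys
aend,n,t1=float(sys.argv[1]),int(sys.argv[2]),float(sys.argv[3])
show(); s,p,q=state(); g=toS(p+q.apply([0,0,G])); z=q.apply([0,0,1])
a=np.arctan2(g[2]-70,100-g[0])-np.arctan2(9,220); print('a',a,'rad',np.hypot(g[2]-70,100-g[0]))
A=np.linspace(a,aend,n+1); T=np.linspace(np.degrees(np.arctan2(np.hypot(z[0],z[1]),-z[2])),t1,n+1)
rows([(grip(x),t) for x,t in zip(A[1:],T[1:])])
E
python3 nx.py .1 10 18; python3 -c "
from h import *
I=[]
for n in('scene','top'):
    d=r.get_image(n)['img']; I.append(cv2.resize(d[120:260,200:350] if n=='scene' else d[100:240,190:340],None,fx=2.6,fy=2.6))
cv2.imwrite('pics/s3.png',np.hstack(I))"
```

```text
clock: 5.12
tcp_pos: [0.4462, 0.0261, 0.3498]
eef_rot: [0.015, 0.954, -0.046, 0.295]
wrist_force: [5.5, -0.3, -6.0]
width: 0.382
t 5.12 grasp [-55.   -0.8 228.2] tilt 34.4 z [ 0.565 -0.001 -0.825] y [-0.    -1.     0.001] F [ 5.5  0.2 -6. ] w 33.6 q [-0.22  0.2   1.8   0.13  0.56  1.36]
a 0.7546841427456447 rad 221.5016978125119
[-9.7, -0.6, 4.3] [0.1, -1.6, 0.0]
[-9.6, 0.0, 4.3] [-0.0, -1.6, 0.0]
[-9.1, 0.0, 5.6] [0.0, -1.6, -0.0]
[-8.5, -0.0, 6.8] [-0.0, -1.6, 0.0]
[-7.8, 0.0, 8.0] [0.0, -1.6, 0.0]
[-7.0, -0.0, 9.1] [0.0, -1.6, 0.0]
[-6.1, 0.0, 10.1] [0.0, -1.6, -0.0]
[-5.1, -0.0, 11.0] [0.0, -1.6, 0.0]
[-4.1, 0.0, 11.9] [-0.0, -1.6, -0.0]
[-2.9, -0.0, 12.6] [0.0, -1.6, -0.0]
```

View pics/s3.png

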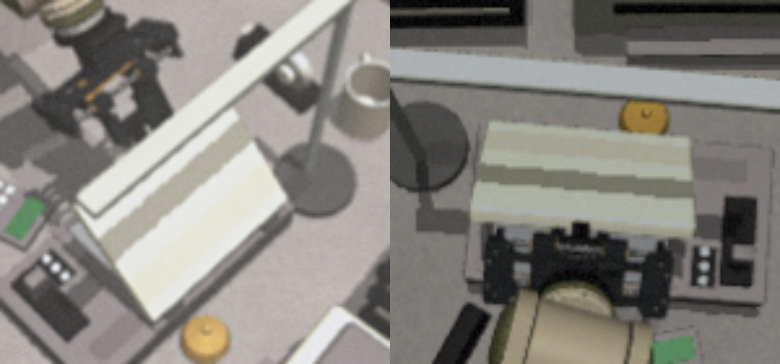

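The lid is coming down with the gripper: its edge is at about row 225 in the right half, and the roller is still pinched. I'll carry on.

```bash
python3 -m crank '[[-9.5,0,4.5,0,-1.6,0,25],[-9.5,0,4.5,0,-1.6,0,25],[-9,0,5.5,0,-1.6,0,25],[-8.5,0,7,0,-1.6,0,25],[-8,0,8,0,-1.6,0,25]]' && python3 nx.py .12 6 18
```

```text
clock: 5.85
tcp_pos: [0.4219, 0.0284, 0.2977]
eef_rot: [0.011, 0.974, -0.047, 0.223]
wrist_force: [9.6, 2.0, -5.1]
width: 0.387
t 5.85 grasp [-98.4  -0.9 165.1] tilt 25.8 z [ 0.436 -0.001 -0.9  ] y [-0.001 -1.     0.001] F [ 9.4  2.9 -5.1] w 34.1 q [-0.23  0.25  1.9   0.11  0.55  1.36]
a 0.40630932510779805 rad 220.0250962092901
[-4.8, -0.7, 6.7] [0.1, -1.3, -0.0]
[-4.2, -0.0, 7.3] [-0.0, -1.3, -0.0]
[-3.7, -0.0, 7.8] [0.0, -1.3, 0.0]
[-3.1, 0.0, 8.3] [0.0, -1.3, -0.0]
[-2.5, -0.0, 8.8] [0.0, -1.3, 0.0]
[-1.9, -0.0, 9.1] [0.0, -1.3, -0.0]
```

```bash
python3 -m crank '[[-4,0,6.7,0,-1.3,0,25],[-3.5,0,7.3,0,-1.3,0,25],[-3,0,7.5,0,-1.3,0,25],[-2.5,0,7.5,0,-1.3,0,25],[-2,0,7,0,-1.3,0,25]]' && python3 nx.py .08 6 18
```

```text
clock: 6.48
tcp_pos: [0.4229, 0.0282, 0.2559]
eef_rot: [0.008, 0.985, -0.048, 0.165]
wrist_force: [6.9, 2.8, -2.1]
width: 0.382
t 6.47 grasp [-113.6   -0.9  116.6] tilt 19.0 z [ 0.326 -0.001 -0.945] y [-0.001 -1.     0.001] F [ 6.6  3.5 -2.1] w 33.7 q [-0.22  0.33  1.93  0.08  0.55  1.39]
a 0.1739639164695567 rad 218.6486124995076
[-2.7, -0.8, 2.2] [0.1, -0.2, -0.0]
[-1.3, -0.0, 3.0] [0.0, -0.2, -0.0]
[-1.2, 0.0, 3.0] [-0.0, -0.2, -0.0]
[-1.2, -0.0, 3.1] [0.0, -0.2, 0.0]
[-1.1, 0.0, 3.1] [0.0, -0.2, 0.0]
[-1.1, -0.0, 3.1] [0.0, -0.2, -0.0]
```

```bash
python3 -m crank '[[-1.2,0,3.5,0,0,0,25],[-1.2,0,3.5,0,0,0,25],[-1.2,0,3.5,0,0,0,25],[-1.2,0,3.5,0,0,0,25]]' && python3 nx.py .06 4 18 &&  python3 -m crank '[[-1,0,3,0,0,0,25],[-1,0,3,0,0,0,25]]' && python3 nx.py .06 4 18
```

```text
clock: 6.98
tcp_pos: [0.4215, 0.0283, 0.2392]
eef_rot: [0.008, 0.986, -0.048, 0.162]
wrist_force: [-2.3, -1.6, -0.6]
width: 0.381
t 6.97 grasp [-115.9   -0.9   99.6] tilt 18.6 z [ 0.319 -0.001 -0.948] y [-0.    -1.     0.001] F [-2.1 -1.8 -0.6] w 33.5 q [-0.22  0.36  1.95  0.08  0.5   1.38]
a 0.09542389636716891 rad 217.9394940559635
[-2.5, -0.8, 0.8] [0.0, -0.2, -0.0]
[-0.4, -0.0, 1.8] [0.0, -0.2, 0.0]
[-0.4, 0.0, 1.8] [-0.0, -0.2, -0.0]
[-0.4, -0.0, 1.8] [0.0, -0.2, -0.0]
clock: 7.22
tcp_pos: [0.4212, 0.0284, 0.2324]
eef_rot: [0.008, 0.986, -0.047, 0.161]
wrist_force: [-8.9, -0.1, 14.2]
width: 0.386
t 7.22 grasp [-116.4   -0.9   92.8] tilt 18.6 z [ 0.318 -0.001 -0.948] y [-0.    -1.     0.001] F [-8.8 -1.  14.2] w 34.0 q [-0.22  0.38  1.96  0.09  0.48  1.37]
a 0.06388022550960773 rad 217.60128725306566
[-2.1, -0.8, -0.9] [0.0, -0.1, -0.0]
[0.3, 0.0, 0.2] [0.0, -0.1, 0.0]
[0.3, -0.0, 0.2] [0.0, -0.1, 0.0]
[0.3, -0.0, 0.2] [0.0, -0.1, -0.0]
```

Contact: 14 N upward on the tool. I'll ease off at once.

```bash
python3 -m crank '[[0.5,0,-0.8,0,0,0,25]]' && python3 nx.py .06 1 18
```

```text
clock: 7.35
tcp_pos: [0.4213, 0.0284, 0.2331]
eef_rot: [0.008, 0.986, -0.047, 0.161]
wrist_force: [-1.3, -0.6, -4.3]
width: 0.385
t 7.35 grasp [-116.4   -0.9   93.5] tilt 18.5 z [ 0.318 -0.001 -0.948] y [-0.    -1.     0.001] F [-1.3 -0.7 -4.3] w 33.9 q [-0.22  0.37  1.96  0.08  0.49  1.38]
a 0.06714980506969503 rad 217.63079834564886
[-1.6, -0.8, 0.4] [0.0, -0.5, 0.0]
```

```bash
python3 -m crank '[[0,0,0.3,0,0,0,25]]' && python3 nx.py .06 1 18
```

```text
clock: 7.48
tcp_pos: [0.4213, 0.0284, 0.2328]
eef_rot: [0.008, 0.986, -0.047, 0.161]
wrist_force: [-5.5, -0.9, 3.7]
width: 0.387
t 7.47 grasp [-116.4   -0.9   93.1] tilt 18.5 z [ 0.318 -0.001 -0.948] y [-0.    -1.     0.001] F [-5.4 -1.4  3.7] w 34.1 q [-0.22  0.37  1.96  0.08  0.49  1.38]
a 0.06546014901025791 rad 217.6067692640886
[-1.5, -0.8, 0.0] [0.0, -0.5, 0.0]
```

```bash
python3 -m crank '[[0,0,0.1,0,0,0,60],[0,0,0,0,0,0,60],[0,0,0,0,0,0,60],[0,0,0,0,0,0,60]]' && python3 -c "
from h import *
show()
d=r.get_image('scene'); X=toS(cloud(d)); I=d['img']
m=(abs(X[...,1])<110)&(X[...,0]>-60)&(X[...,0]<80)&(X[...,2]>80)&(X[...,2]<120)
A=np.c_[X[m][:,:2],np.ones(m.sum())];c=np.linalg.lstsq(A,X[m][:,2],rcond=None)[0];print('lid slope',c,m.sum())
cv2.imwrite('pics/s4.png',cv2.resize(I[120:290,170:370],None,fx=3.5,fy=3.5))"
```

```text
clock: 7.98
tcp_pos: [0.4225, 0.0282, 0.2333]
eef_rot: [0.008, 0.985, -0.048, 0.163]
wrist_force: [-0.3, 0.3, -0.2]
width: 0.68
t 7.97 grasp [-114.5   -1.    93.9] tilt 18.8 z [ 0.322 -0.001 -0.947] y [-0.001 -1.     0.001] F [-0.3  0.3 -0.2] w 59.9 q [-0.22  0.38  1.96  0.09  0.48  1.38]
lid slope [-3.64753855e-02 -7.00773081e-04  9.53265068e+01] 2089
```

View pics/s4.png

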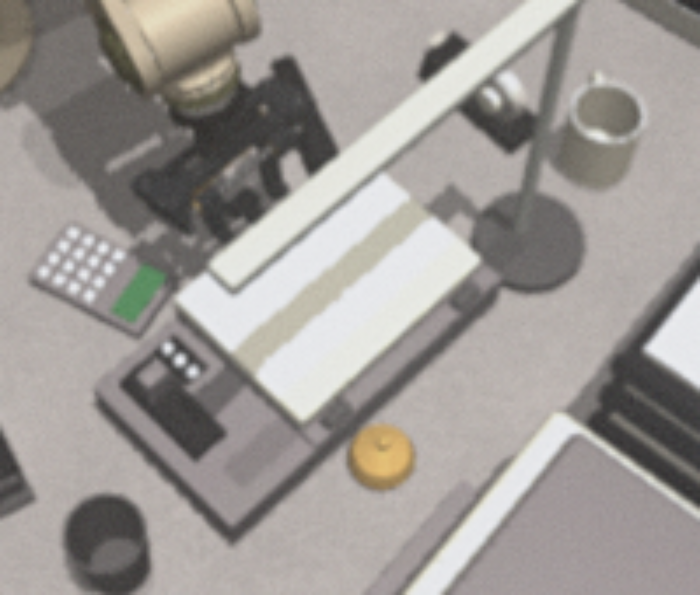

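The lid is down on the glass: the measured slope is 0.036 rad, and the fingers are open around the roller at (245,205). The lock block is at (150,375). I'll retreat and compute the moves to the lock.

```bash
python3 -m crank '[[0,0,-15,0,0,0,60],[0,0,-25,0,0,0,60],[0,0,-40,0,0,0,60],[0,0,-20,0,0,0,60]]' && python3 -c "
from h import *
show()
d=r.get_image('top');X=toS(cloud(d))
m=(X[...,2]>107)&(X[...,2]<118)&(X[...,0]>-60)&(X[...,0]<50)&(X[...,1]<-165)&(X[...,1]>-225)
print('lock',m.sum(),X[m].mean(0),X[m].min(0),X[m].max(0))
m=(X[...,2]>85)&(X[...,2]<105)&(X[...,0]>-100)&(X[...,0]<150)&(X[...,1]<-230)&(X[...,1]>-400)
print('cup',m.sum(),X[m].min(0),X[m].max(0))
rows([((-60,-194,175),19),((-31,-194,103),19)])"
```

```text
clock: 8.52
tcp_pos: [0.3898, 0.0314, 0.3296]
eef_rot: [0.008, 0.986, -0.048, 0.162]
wrist_force: [-0.4, 0.6, 0.0]
width: 0.68
t 8.53 grasp [-147.7   -0.9  190. ] tilt 18.6 z [ 0.319 -0.001 -0.948] y [-0.001 -1.     0.001] F [-0.4  0.5  0. ] w 59.9 q [-0.23  0.15  1.9   0.06  0.78  1.4 ]
lock 54 [ -30.96013553 -192.41154636  112.08059148] [ -39.62916774 -206.26006954  107.02302616] [ -19.95597852 -178.46307142  117.06896532]
cup 143 [  15.12573986 -364.59688959   85.25630727] [  87.80046775 -287.76985593  104.55251127]
[77.0, 193.2, 44.0] [0.1, 0.2, -0.0]
[4.0, -0.0, 77.5] [0.0, 0.0, 0.0]
```

```bash
python3 -m crank '[[19,48,11,0,0,0,56],[19,48,11,0,0,0,56],[19,48,11,0,0,0,56],[19,48,11,0,0,0,56],[0,0,0,0,0,0,56]]' && python3 -c "
from h import *
show(); rows([((-40,-193,130),19),((-31,-193,103),19)])"
```

```text
clock: 9.2
tcp_pos: [0.4591, -0.1738, 0.312]
eef_rot: [0.008, 0.985, -0.046, 0.164]
wrist_force: [0.3, 2.1, -0.2]
width: 0.635
t 9.2 grasp [ -58.5 -198.4  172.6] tilt 18.9 z [ 0.324 -0.001 -0.946] y [ 0.002 -1.     0.001] F [ 0.1  2.1 -0.2] w 55.9 q [-0.63  0.34  1.68  0.22  0.85  0.91]
[3.4, -5.4, 46.3] [0.0, 0.1, 0.1]
[-0.3, -0.0, 28.5] [0.0, 0.0, 0.0]
```

```bash
python3 -m crank '[[3,-5,16,0,0,0,56],[0,0,20,0,0,0,56],[0,0,20,0,0,0,56],[0,0,18,0,0,0,56],[0,0,0,0,0,0,56]]' && python3 -c "
from h import *
show(); rows([((-30,-193,102),19)])
I=[]
for n in('scene','top'):
    d=r.get_image(n)['img']; I.append(cv2.resize(d[170:290,170:320] if n=='scene' else d[120:240,240:390],None,fx=2.6,fy=2.6))
cv2.imwrite('pics/s5.png',np.hstack(I))"
```

```text
clock: 9.82
tcp_pos: [0.4867, -0.164, 0.2368]
eef_rot: [0.006, 0.986, -0.044, 0.162]
wrist_force: [-0.4, 1.0, -0.8]
width: 0.635
t 9.82 grasp [ -32.6 -185.5   97.2] tilt 18.6 z [ 0.319  0.004 -0.948] y [ 0.007 -1.    -0.002] F [-0.5  0.9 -0.8] w 55.9 q [-0.58  0.48  1.71  0.25  0.67  0.91]
[3.0, 7.0, -3.7] [-0.2, 0.4, 0.4]
```

View pics/s5.png

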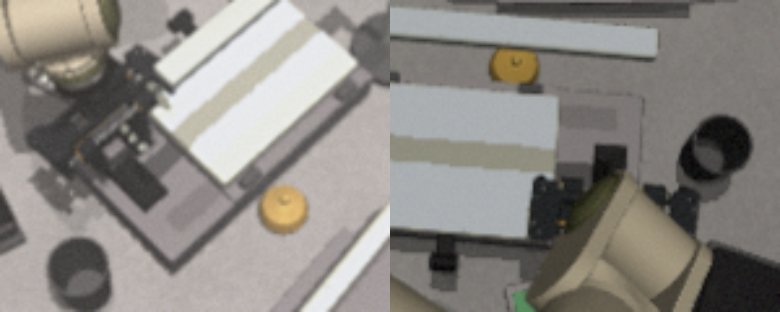

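The fingers straddle the block 7 mm off centre but without contact, and the gripper body stands clear above the lid. I'll correct and close.

```bash
python3 -m crank '[[3,7,-4,0,0,0,56],[0,0,0,0,0,0,20],[0,0,0,0,0,0,20],[0,0,0,0,0,0,20],[0,0,0,0,0,0,20],[0,0,0,0,0,0,20]]' 25 && python3 -c "
from h import *
show(); s,p,q=state(); g=toS(p+q.apply([0,0,G])); z=g[2]
rows([((x,g[1],z),18.7) for x in (-20,-10,0,10,20)])"
```

```text
clock: 10.68
tcp_pos: [0.4875, -0.1733, 0.2452]
eef_rot: [0.01, 0.985, -0.045, 0.165]
wrist_force: [1.5, -0.2, -1.2]
width: 0.32
t 10.68 grasp [ -30.  -195.6  105.9] tilt 19.0 z [ 0.326 -0.003 -0.945] y [ 0.005 -1.     0.004] F [ 1.5 -0.  -1.2] w 28.2 q [-0.6   0.47  1.7   0.24  0.69  0.9 ]
[10.2, 0.4, 3.3] [0.1, -0.3, 0.3]
[9.5, -0.0, 3.2] [0.0, 0.0, 0.0]
[9.5, -0.0, 3.2] [0.0, 0.0, 0.0]
[9.5, 0.0, 3.2] [0.0, 0.0, 0.0]
[9.5, -0.0, 3.2] [0.0, 0.0, 0.0]
```

```bash
python3 -m crank '[[9.5,0,4,0,0,0,20],[9.5,0,4,0,0,0,20],[9.5,0,4,0,0,0,20],[9.5,0,4,0,0,0,20]]' && python3 -c "
from h import *
show()
s,p,q=state(); g=toS(p+q.apply([0,0,G]))
rows([((g[0]+4,g[1],104),19)])"
```

```text
clock: 11.18
tcp_pos: [0.5308, -0.1772, 0.2449]
eef_rot: [0.01, 0.985, -0.045, 0.167]
wrist_force: [-2.5, -1.9, 6.7]
width: 0.314
t 11.18 grasp [  14.1 -195.5  105.8] tilt 19.2 z [ 0.329 -0.004 -0.944] y [ 0.004 -1.     0.006] F [-2.3 -2.1  6.7] w 27.6 q [-0.56  0.53  1.58  0.21  0.74  0.97]
[3.8, 0.6, 3.1] [0.2, -0.2, 0.3]
```

```bash
python3 -m crank '[[3.5,0,1,0,0,0,20],[3.5,0,1,0,0,0,20]]' && python3 -c "
from h import *
show()" && python3 -m crank '[[2,0,0.7,0,0,0,20],[2,0,0.7,0,0,0,20]]' && python3 -c "
from h import *
show()"
```

```text
clock: 11.42
tcp_pos: [0.5384, -0.1779, 0.245]
eef_rot: [0.01, 0.985, -0.044, 0.165]
wrist_force: [-19.2, -5.1, 9.6]
width: 0.312
t 11.43 grasp [  21.3 -195.4  105.8] tilt 19.1 z [ 0.327 -0.004 -0.945] y [ 0.005 -1.     0.006] F [-18.6  -6.9   9.6] w 27.4 q [-0.55  0.54  1.56  0.21  0.75  0.98]
clock: 11.68
tcp_pos: [0.5399, -0.1782, 0.2454]
eef_rot: [0.01, 0.986, -0.044, 0.161]
wrist_force: [-19.7, -2.3, 12.7]
width: 0.314
t 11.68 grasp [  21.5 -195.5  105.7] tilt 18.5 z [ 0.318 -0.003 -0.948] y [ 0.006 -1.     0.005] F [-19.4  -4.1  12.7] w 27.7 q [-0.55  0.54  1.55  0.2   0.76  0.99]
```

End stop reached: −19 N along the track, with no further travel at x = 21.5. I'll relax, release and retreat.

```bash
python3 -m crank '[[0,0,0,0,0,0,20],[0,0,0,0,0,0,50],[0,0,0,0,0,0,50],[0,0,0,0,0,0,50],[0,0,-15,0,0,0,50],[0,0,-30,0,0,0,50],[0,0,-40,0,0,0,50],[0,0,-50,0,0,0,50],[-40,0,-30,0,0,0,50],[-40,0,-30,0,0,0,50],[0,0,0,0,0,0,50]]' && python3 -c "
from h import *
show()
I=[]
for n in('scene','top'):
    d=r.get_image(n);X=toS(cloud(d))
    m=(X[...,2]>107)&(X[...,2]<118)&(X[...,0]>-60)&(X[...,0]<60)&(X[...,1]<-165)&(X[...,1]>-225)
    if m.any(): print('lock',n,m.sum(),X[m].mean(0),X[m].min(0),X[m].max(0))
    m=(abs(X[...,1])<110)&(X[...,0]>-60)&(X[...,0]<80)&(X[...,2]>80)&(X[...,2]<120)
    A=np.c_[X[m][:,:2],np.ones(m.sum())];print('lid slope',np.linalg.lstsq(A,X[m][:,2],rcond=None)[0][0],m.sum())
    I.append(d['img'][90:300,150:400])
cv2.imwrite('pics/s6.png',cv2.resize(np.hstack(I),None,fx=1.6,fy=1.6))"
```

```text
clock: 13.05
tcp_pos: [0.3972, -0.1629, 0.4152]
eef_rot: [0.012, 0.986, -0.043, 0.163]
wrist_force: [0.4, 0.8, 0.0]
width: 0.564
t 13.05 grasp [-121.4 -194.4  275.8] tilt 18.8 z [ 0.322 -0.006 -0.947] y [ 0.008 -1.     0.009] F [0.3 0.8 0. ] w 49.7 q [-0.7   0.11  1.65  0.2   1.11  0.89]
lock scene 47 [  22.22407089 -197.35073538  111.79784624] [  11.60769522 -210.86802852  107.07883699] [  31.22210589 -183.32529112  117.99609323]
lid slope -0.03690983157193328 2082
lock top 51 [  20.48763292 -192.71470941  112.18787169] [  11.07454361 -206.18856115  108.01895404] [  30.43672629 -180.07738832  117.03743771]
lid slope -0.039559271227830525 3042
```

View pics/s6.png

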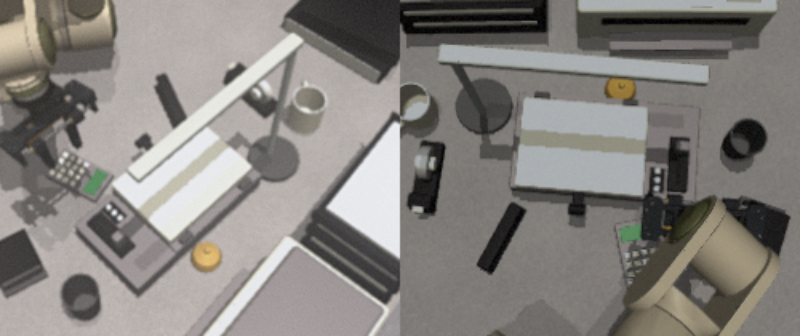

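The lid is shut, the lock block sits at the rear of its track (x ≈ 20.5 to 22, nominal 20), the arm is clear, and the other things stand where they were. I'll hand in.

```bash
python3 -c "
from bench import r
print(r.finish_job())"
```

```text
the job is handed in; nothing more can be done
None
```

The lid is closed on the glass and the transport lock is at its rear end stop. I handed the job in at about 13 s of the 72 s allowed. The hand-in reports no verdict.

**Lid:** I pinched the roller with the gripper tilted 42° under the lamp and guided it down its arc. I adjusted it to light contact before letting go.

**Lock:** I gripped the block, slid it about 51 mm until it stopped, then let go and backed away.

**Last checks:**
- **Lid angle:** it measured about 0.037 rad (scene view) and 0.040 rad (top view), inside the expected 0 to 0.06 rad. It was the same before and after the lock was moved.
- **Lock position:** the block's centre measured 20.5 mm (top view) and 22.2 mm (scene view), against the nominal 20 mm at the stop. The two views differ by 1.7 mm, within calibration accuracy.
- **Robot:** the wrist force was about 0 and the gripper was clear of everything.
- **Other things:** they looked unmoved in the pictures. I did not measure their positions, and the punch was mostly hidden in the last one.

**Closest to a limit:** the last 3 mm lowering step reached 14 N at the wrist. By lever arm that could have put about 20–23 N on the glass for a moment, under the 25 N limit but not by much. I eased off at once and released the lid at about 4 N. I had no direct reading of the force on the glass.

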